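# Clear the wedging slab in the pottery studio

## Robot

A 6-joint arm with a two-finger parallel gripper is mounted at the origin on the work surface. World frame = base frame: x ahead of the robot, y to its left, z up, the work surface at z = 0. Lengths are in m, angles in rad, forces in N, time in s.
With the tool pointing down it reaches from about 0.35 to 0.975 m from the base axis. Payload 7.1 kg.
Tool frame: the origin (TCP) lies midway between the tips of the shut fingers; the grasp point (between the pads) lies 19 mm behind it; z points along the fingers, y is the direction in which the jaws open and shut (so a half turn about z gives the same grasp; the last joint's range is limited). The gripper opens to 88 mm and grips with 3 to 60 N. Pads are 20 mm wide; open, the fingers measure 115 mm over their backs; the gripper's body (75 mm by 178 mm) begins 61 mm behind the grasp point.
Start: joints at [-1.317, 0.423, 1.63, -0, 1.089, -0.019], TCP at [0.168, -0.602, 0.223] pointing down, gripper open.
Joint ranges: [-3, 3], [-0.9, 2.11], [0.09, 2.58], [-1.31, 4.45], [0.11, 2.69], [-2.54, 2.54]. Speed limits (rad/s): [2.39, 2.39, 3.01, 3.14, 3.14, 3.14].

## Interface

Orientations are given as a rotation vector (axis times angle).
In Python, from workcell import bot gives the robot as it stands.
- The arm moves only by the tool apply_moves, never from a script. Its argument "series" is text: rows parted by semicolons, each of 7 numbers parted by spaces: the turn, a rotation vector about the tool's x, y, z in degrees, then the shift along the tool's x, y, z in cm, then the closure, from 0 (fully open) to 1 (shut). A call has 1 to 12 rows; each row is the pose to reach, as a shift and turn from the pose commanded when the call began, along the tool's axes at that moment; what a row does not reach only later rows make up. A row lasts 1/10 s, in which the tool goes at most 50 mm and 8.59 degrees, less where a joint would pass 70% of its speed; a pose out of reach is approached as far as the arm can. A call with a gripper value outside its range is refused whole. The fingers move at their own pace and stop on an object; "grip_force" is the grip in N (left out, the last holds). Time passes only in rows, so rows that repeat a pose let the fingers close. It gives the time, the measured TCP pose, the force and the opening at its end, in the units of the state.
- bot.sense(): the state, without advancing time (a new reading comes with each control period).
- bot.read_camera(name): name is "scene" or "top" or "wrist"; returns a dict with "color" (420x560x3 uint8, red, green, blue), "mtx" (3x3 intrinsics, pixels), "dist_coeffs" ([k1, k2, p1, p2, k3] as OpenCV has them; the pictures are not rectified), "rvec" (rotation vector, rad) and "tvec" (3), from world to camera coordinates, as OpenCV has them. Camera axes: x right, y down, z forward; pixel columns grow to the right and rows downward; lengths in m; the calibration is good to about 2 mm. A picture is of the moment at which its call begins. There is no depth.
- bot.hand_in(): hands the job in, once; it reports no verdict.
The state is a dict: "clock": time; "joint_positions": joint angles; "dq": joint speeds; "effort": joint torques, N m; "eef_pos": TCP position; "ee_rot": TCP orientation; "contact_force": force on the tool from outside, world axes, zero at the start; "ft_torque": the same for the moment, N m; "width": opening from 0.0 (shut) to 1.0 (fully open).
Only numpy, scipy, OpenCV 4.12 (cv2) and the standard library are available. Lean on these libraries where they do the work, as an engineer would, in place of code of your own. Each camera call takes 0.05 s, during which the arm holds its last target. There are 200 camera calls.

## Task

Clear the plaster slab for the next potter: put the tall jar upright into the one empty cell of the divided crate, setting it down rather than dropping it, and push the three clay scraps off the slab's edge into the grey bin beside it. The scraps are crumbly, so slide them along the slab and do not lift them. Leave the small clay cup standing where it is on the slab, and the short jars in their cells.

Things in the scene. Friction and masses are not known exactly. Their poses are not given: they have to be found in the camera images.
- slab: fixed white plaster slab in a wooden frame, 320 mm (its x) by 280 mm (its y), top face flat and 90 mm above the table. Origin: centre of its underside on the table, z up. The bin stands against the edge at its -y side.
- bin: fixed open grey plastic bin, outside 270 mm (its x) by 160 mm (its y) by 70 mm tall, walls and floor 4 mm; its +y wall stands 2 mm from the slab's -y edge, its rim 20 mm below the slab's top. It is narrower than the slab and may be off-centre along it by up to 20 mm. Origin: centre of its underside on the table, z up, axes parallel to the slab's.
- crate: fixed open plywood crate, outside 148 by 148 mm, 45 mm tall, outer walls, dividing walls and floor 5 mm, divided into 2 by 2 cells about 66 mm square; three cells hold a short jar, one is empty. Origin: centre of its underside on the table, z up.
- free_cell (a point): centre of the inner floor of the crate's empty cell (the cell towards the crate's +x, +y), 5 mm above the table; axes as the crate's.
- scrap_block: loose clay scrap, a squat block 46 by 38 mm, 26 mm tall. Raw grey-brown clay like the other scraps and the cup. Origin: middle of the lump, 13 mm above its underside as it lies. Its x lies along its length.
- scrap_strip: loose clay scrap, a cut strip 60 by 26 mm with a slight bulge (up to 37 mm wide), 26 mm tall. Raw grey-brown clay like the other scraps and the cup. Origin: middle of the lump, 13 mm above its underside as it lies. Its x lies along its length.
- scrap_corner: loose clay scrap, an L-shaped corner piece, 48 mm (x) by 46 mm (y), 26 mm tall, legs 22 mm wide along its -x and -y sides. Raw grey-brown clay like the other scraps and the cup. Origin: middle of the lump, 13 mm above its underside as it lies. 
- cup: small unfired clay cup standing on the slab, 66 mm across the rim, 58 mm tall, open at the top; fragile, to be left standing where it is. Origin: centre of its underside, z up.
- jar: the tall lidded white jar standing on the slab, round, 46 mm across, 92 mm tall, with a black lid; about 200 g. Origin: centre of its underside, z up.
- short_jar0: one of three short lidded white jars, 46 mm across and 48 mm tall, each standing in a cell of the crate; leave it there. Origin: centre of its underside, z up.
- short_jar1: one of three short lidded white jars, 46 mm across and 48 mm tall, each standing in a cell of the crate; leave it there. Origin: centre of its underside, z up.
- short_jar2: one of three short lidded white jars, 46 mm across and 48 mm tall, each standing in a cell of the crate; leave it there. Origin: centre of its underside, z up.

How it is judged:
By the outcome, as a careful person would: the job done as asked, in the order asked, and still so for the second after the job is handed in, with the robot touching nothing.
It also fails if it takes over 72 s, if anything falls off the work surface, if the arm or the gripper's body presses on something with over 40 N, if the wrist force passes 120 N, or if a joint passes its speed limit or range.

## Working session

There is one attempt and no reset: what is moved stays moved. The work goes in short steps, Python scripts to look and compute and a tool call to move; the robot and the scene stay as the last step left them, time stands still between calls to the robot, and variables do not carry over. Pictures are saved under pics/ and viewed, about 8 in all and at most 12, crops included, and the job is handed in when it is done.

Besides the shell and the picture viewer there is one more tool, called after "Request:" as name(argument=value, ...) on one line, values as JSON. apply_moves: Moves the arm, as the interface text tells. Its arguments: {"type":"object","properties":{"series":{"type":"string"},"grip_force":{"type":"number"}},"required":["series"]}

```bash
mkdir -p pics; ls; cat > h.py <<'E'
import numpy as np, cv2
from workcell import bot
from scipy.spatial.transform import Rotation as R
def cam(n):
    c=bot.read_camera(n); return c
def save(c,f): cv2.imwrite('pics/'+f,c['color'][:,:,::-1])
def ray(c,uv):
    n=cv2.undistortPoints(np.array(uv,float).reshape(-1,1,2),np.array(c['mtx']),np.array(c['dist_coeffs'])).reshape(-1,2)
    Rm=cv2.Rodrigues(np.array(c['rvec'],float))[0]; t=np.array(c['tvec'],float).ravel()
    d=np.c_[n,np.ones(len(n))]@Rm
    return -Rm.T@t,d
def onz(c,uv,z):
    o,d=ray(c,uv); s=(z-o[2])/d[:,2]; return o+d*s[:,None]
def tri(c1,p1,c2,p2):
    o1,d1=ray(c1,[p1]);o2,d2=ray(c2,[p2]);A=np.c_[d1[0],-d2[0]];s=np.linalg.lstsq(A,o2-o1,rcond=None)[0]
    a=o1+s[0]*d1[0];b=o2+s[1]*d2[0];return (a+b)/2,np.linalg.norm(a-b)
def proj(c,P): return cv2.projectPoints(np.array(P,float).reshape(-1,3),np.array(c['rvec'],float),np.array(c['tvec'],float),np.array(c['mtx']),np.array(c['dist_coeffs']))[0].reshape(-1,2)
E
python3 - <<'E'
from h import *
import pickle
for n in('scene','top'):
    c=cam(n);pickle.dump(c,open(n+'.pkl','wb'));save(c,n+'0.png')
    print(n,ray(c,[[280,210]]))
s=bot.sense();print({k:np.round(s[k],3) for k in s})
E
```

```text
pics
scene (array([1.17873389, 0.3486433 , 0.72772972]), array([[-0.64884789, -0.33548543, -0.68355076]]))
top (array([0.3263779 , 0.05308017, 1.08965025]), array([[ 0.18057588,  0.00963674, -0.98354132]]))
{'clock': np.float64(0.1), 'joint_positions': array([-1.317,  0.424,  1.631, -0.   ,  1.089, -0.019]), 'dq': array([-0.001, -0.001, -0.003,  0.   , -0.   , -0.   ]), 'effort': array([-2.0000e-03, -5.4561e+01, -2.7432e+01,  6.4000e-02,  1.9000e-02,
       -0.0000e+00]), 'eef_pos': array([ 0.168, -0.601,  0.222]), 'ee_rot': array([-3.111, -0.427,  0.   ]), 'contact_force': array([-0.117, -0.236, -0.317]), 'ft_torque': array([-0.032, -0.019,  0.022]), 'width': np.float64(1.002)}
```

View pics/top0.png

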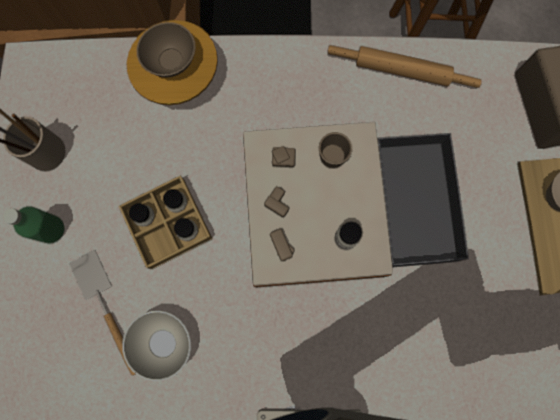

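View pics/scene0.png

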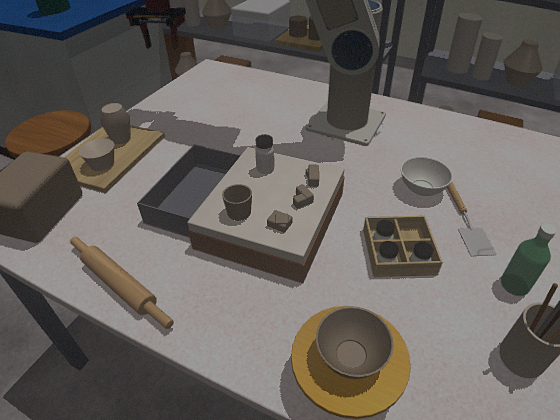

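The top view shows the slab with corners near (244,131), (376,123), (392,276) and (254,286). The block is at (284,156), corner at (277,202), strip at (281,244), cup at (335,150) and jar lid at (349,232). The crate is on the left with its free cell near (158,243), and the bin is to the right of the slab (−y). The scene view shows the same layout, with the jar lid near (265,141).

```bash
cat > m.py <<'E'
from h import *
import pickle
T=pickle.load(open('top.pkl','rb'));S=pickle.load(open('scene.pkl','rb'))
def blobs(c,f,roi,amin):
    g=c['color'].astype(int);m=f(g).astype(np.uint8);k=np.zeros_like(m);x0,y0,x1,y1=roi;k[y0:y1,x0:x1]=1
    n,l,st,ce=cv2.connectedComponentsWithStats(m*k)
    return [(st[i,:5],ce[i],l==i) for i in range(1,n) if st[i,4]>=amin]
dark=lambda g:g.max(2)<45
if __name__=='__main__':
    print('slab corners top');q=onz(T,[[244,131],[376,123],[392,276],[254,286]],.09);print(q.round(3))
    print('scene slab'); print('lid T',[(b[0],b[1].round(1)) for b in blobs(T,dark,(330,210,370,255),30)])
    print('lid S',[(b[0],b[1].round(1)) for b in blobs(S,dark,(245,125,285,160),20)])
    print('short T',[(b[0],b[1].round(1)) for b in blobs(T,dark,(120,180,212,266),30)])
    # scraps: darker than slab
    for b in blobs(T,lambda g:g.max(2)<135,(258,140,308,266),60):
        pts=np.argwhere(b[2])[:,::-1]; r=cv2.minAreaRect(onz(T,pts,.116)[:,:2].astype(np.float32)*1000); print(b[0],b[1].round(1),np.round(r[0]),np.round(r[1]),round(r[2]))
    print('cup z.148',onz(T,[[335,150]],.148).round(3))
    g=[cv2.resize(T['color'][115:300,110:480],None,fx=2,fy=2,interpolation=cv2.INTER_CUBIC)]
    cv2.imwrite('pics/topcrop.png',g[0][:,:,::-1])
    cv2.imwrite('pics/scenecrop.png',cv2.resize(S['color'][120:290,180:450],None,fx=3,fy=3,interpolation=cv2.INTER_CUBIC)[:,:,::-1][:590,:800])
E
python3 m.py
```

```text
slab corners top
[[ 0.675  0.138  0.09 ]
 [ 0.694 -0.135  0.09 ]
 [ 0.38  -0.158  0.09 ]
 [ 0.359  0.112  0.09 ]]
scene slab
lid T [(array([340, 222,  22,  22, 388], dtype=int32), array([350.4, 232.4]))]
lid S [(array([264, 135,   9,  13,  36], dtype=int32), array([268.6, 140.6])), (array([256, 136,  11,  13,  37], dtype=int32), array([260.3, 143.5]))]
short T [(array([164, 190,  19,  18, 287], dtype=int32), array([173. , 198.5])), (array([123, 202,  27,  31, 372], dtype=int32), array([137.5, 213.1])), (array([174, 217,  20,  21, 311], dtype=int32), array([183.5, 227.3])), (array([137, 237,  12,  27,  42], dtype=int32), array([142.6, 250.2]))]
[271 145  25  24 526] [283.2 156.8] [613.  58.] [47. 48.] 0
[264 185  26  34 527] [276.9 201.9] [523.  64.] [52. 53.] 57
[269 227  26  35 558] [281.5 244.2] [439.  59.] [65. 36.] 27
cup z.148 [[ 0.617 -0.043  0.148]]
```

View pics/topcrop.png

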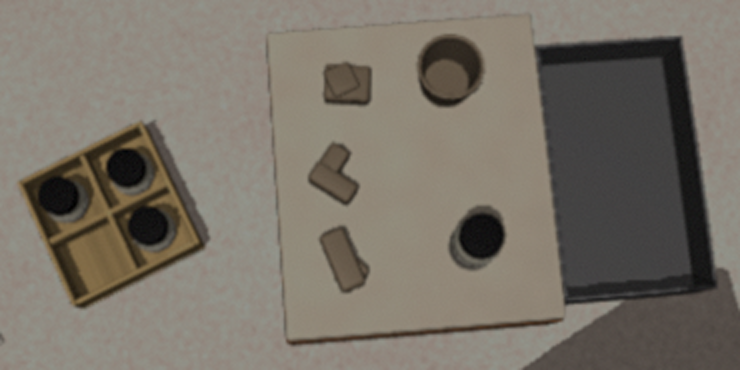

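View pics/scenecrop.png

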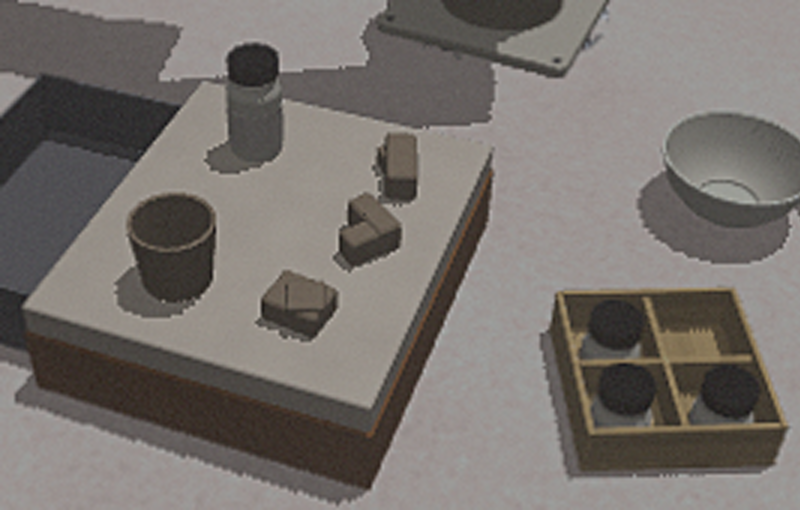

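The crops show the crate's rim corners, the jar lid's top disc, and the cup rim and base clearly. Next I triangulate those.

```bash
cat > n.py <<'E'
from m import *
t=lambda x,y:(110+x/2,115+y/2)
s=lambda x,y:(180+x/3,120+y/3)
P=[]
for a,b in [((204,243),(557,291)),((80,305),(735,290)),((21,183),(785,427)),((143,123),(588,428))]:
    p,e=tri(T,t(*a),S,s(*b));P.append(p);print('crate rim',p.round(4),round(e,4))
P=np.array(P);c=P.mean(0);print('crate c',c.round(4),'cell at .045',((c+P[1])/2).round(4))
Q=onz(T,[t(204,243),t(80,305),t(21,183),t(143,123)],.045);print('planar cell',((Q.mean(0)+Q[1])/2).round(4),Q.mean(0).round(4))
p,e=tri(T,t(482,235),S,s(253,59));print('jar lid',p.round(4),e,onz(T,[t(482,235)],.182).round(4))
p,e=tri(T,t(451,70),S,s(172,216));print('cup rim',p.round(4),e, onz(T,[t(451,70)],.148).round(4))
for a,b in [((268,33),(370,410)),((530,15),(25,310)),((564,318),(205,82)),((288,341),(493,150))]:
    p,e=tri(T,t(*a),S,s(*b));print('slab',p.round(4),round(e,4))
print('bin',onz(T,[t(538,46),t(680,38),t(714,286),t(566,302)],.07).round(3))
E
python3 n.py
```

```text
crate rim [0.4613 0.2069 0.0418] 0.0059
crate rim [0.3955 0.3368 0.0393] 0.0089
crate rim [0.5244 0.4038 0.0408] 0.0026
crate rim [0.5893 0.2736 0.0442] 0.0012
crate c [0.4926 0.3053 0.0415] cell at .045 [0.4441 0.321  0.0404]
planar cell [0.4444 0.3164 0.045 ] [0.4927 0.3021 0.045 ]
jar lid [ 0.4528 -0.066   0.1798] 0.0005960293036583995 [[ 0.4526 -0.0659  0.182 ]]
cup rim [ 0.6175 -0.0444  0.1483] 0.0016660161824993648 [[ 0.6172 -0.0437  0.148 ]]
slab [0.6748 0.139  0.0869] 0.0011
slab [ 0.6967 -0.1328  0.0852] 0.0022
slab [ 0.3834 -0.1576  0.0878] 0.0011
slab [0.3602 0.1137 0.0835] 0.002
bin [[ 0.669 -0.144  0.07 ]
 [ 0.68  -0.297  0.07 ]
 [ 0.416 -0.318  0.07 ]
 [ 0.401 -0.164  0.07 ]]
```

```bash
cat >> h.py <<'E'
def plan(*targets,yaw=94.6):
    s=bot.sense();R0=R.from_rotvec(s['ee_rot']);a=np.radians(yaw)
    Rt=R.from_matrix(np.array([[np.cos(a),np.sin(a),0],[np.sin(a),-np.cos(a),0],[0,0,-1]]))
    print('now',np.round(s['eef_pos'],4),'turn',np.round(np.degrees((R0.inv()*Rt).as_rotvec()),2),'F',np.round(s['contact_force'],1),'w',round(float(s['width']),3),'t',s['clock'])
    for t in targets: print(t,'shift cm',np.round(100*R0.inv().apply(np.array(t)-s['eef_pos']),2))
E
python3 -c "
from h import *
plan((.4526,-.066,.28))"
```

```text
now [ 0.1683 -0.6014  0.222 ] turn [-6.000e-02 -5.000e-02 -7.897e+01] F [-0.1 -0.2 -0.3] w 1.002 t 0.1
(0.4526, -0.066, 0.28) shift cm [ 41.81 -43.91  -5.74]
```

Request:
apply_moves(series="0 0 -79 41.8 -43.9 -5.7 0;0 0 -79 41.8 -43.9 -5.7 0;0 0 -79 41.8 -43.9 -5.7 0;0 0 -79 41.8 -43.9 -5.7 0;0 0 -79 41.8 -43.9 -5.7 0;0 0 -79 41.8 -43.9 -5.7 0;0 0 -79 41.8 -43.9 -5.7 0;0 0 -79 41.8 -43.9 -5.7 0;0 0 -79 41.8 -43.9 -5.7 0;0 0 -79 41.8 -43.9 -5.7 0;0 0 -79 41.8 -43.9 -5.7 0;0 0 -79 41.8 -43.9 -5.7 0")

```text
clock: 1.3
eef_pos: [0.4489, -0.0722, 0.279]
ee_rot: [2.13, 2.309, -0.0]
contact_force: [0.2, -1.0, -0.7]
width: 0.998
```

```bash
python3 -c "
from h import *
plan((.4526,-.066,.28))
c=cam('wrist');save(c,'w1.png');import pickle;pickle.dump(c,open('w1.pkl','wb'))
g=c['color'].astype(int);m=(g.max(2)<45).astype(np.uint8)
n,l,st,ce=cv2.connectedComponentsWithStats(m)
print([(st[i].tolist(),ce[i].round(1),onz(c,[ce[i]],.182).round(4)) for i in range(1,n) if st[i,4]>300])
print(proj(c,[.4526,-.066,.182]))
"
```

```text
now [ 0.4489 -0.0722  0.279 ] turn [0.   0.01 0.03] F [ 0.2 -1.  -0.7] w 0.998 t 1.3
(0.4526, -0.066, 0.28) shift cm [ 0.59  0.42 -0.1 ]
[([260, 184, 45, 45, 1584], array([282. , 206.2]), array([[ 0.4529, -0.0649,  0.182 ]])), ([0, 244, 560, 176, 48663], array([266.7, 353.1]), array([[ 0.4508, -0.2292,  0.182 ]])), ([110, 321, 334, 4, 811], array([282.7, 322.8]), array([[ 0.4645, -0.189 ,  0.182 ]]))]
[[281.50552343 207.35510459]]
```

View pics/w1.png

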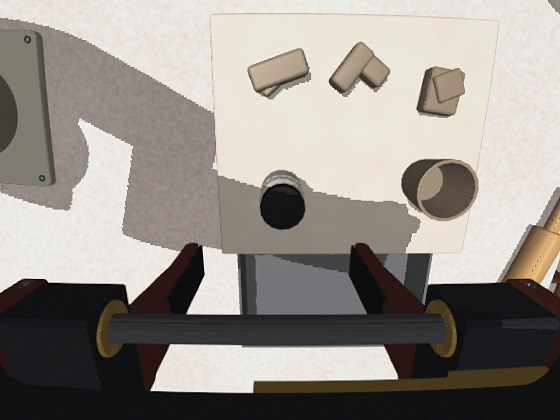

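The wrist view shows the jar lid at (282,206), which agrees with the first estimate within 1 mm. All three scraps and the cup rim at (440,188) are also visible. Next: descend and grasp.

Request:
apply_moves(series="0 0 0 0.65 0.4 0 0;0 0 0 0.65 0.4 2 0;0 0 0 0.65 0.4 5 0;0 0 0 0.65 0.4 8 0;0 0 0 0.65 0.4 11 0;0 0 0 0.65 0.4 13 0;0 0 0 0.65 0.4 13 0;0 0 0 0.65 0.4 13 0", grip_force=20)

```text
clock: 2.15
eef_pos: [0.4516, -0.0682, 0.1489]
ee_rot: [-2.131, -2.307, 0.001]
contact_force: [-0.2, -0.7, 0.7]
width: 1.0
```

```bash
python3 -c "
from h import *
import pickle
plan((.4528,-.0655,.145))
c=pickle.load(open('w1.pkl','rb'))
g=c['color'].astype(int)[:125,215:495];hs=cv2.cvtColor(c['color'],cv2.COLOR_RGB2HSV)[:125,215:495]
m=((g.max(2)<190)).astype(np.uint8)
n,l,st,ce=cv2.connectedComponentsWithStats(m)
for i in range(1,n):
    if st[i,4]<300: continue
    p=np.argwhere(l==i)[:,::-1]+[215,0]
    print(st[i],ce[i]+[215,0])
    for z in(.103,): print(np.round(cv2.minAreaRect(onz(c,p,z)[:,:2].astype(np.float32)*1000)[0]),cv2.minAreaRect(onz(c,p,z)[:,:2].astype(np.float32)*1000)[1:])
print('slab',onz(c,[[211,14],[498,20],[466,253],[222,252]],.09).round(4))
print('cup rim',onz(c,[[440,188]],.148).round(4), 'scraps top:',onz(c,[[280,68],[355,68],[440,92]],.116).round(3))
"
```

```text
now [ 0.4516 -0.0682  0.1489] turn [-0.07 -0.01 -0.04] F [-0.2 -0.7  0.7] w 1.0 t 2.15
(0.4528, -0.0655, 0.145) shift cm [0.26 0.14 0.39]
[ 113   42   62   55 1918] [358.99426486  70.67413973]
[527.  63.] ((53.816993713378906, 50.29051208496094), 57.704647064208984)
[  32   48   64   51 1625] [282.97969231  73.04615385]
[441.  57.] ((62.794795989990234, 39.304466247558594), 25.83783721923828)
[ 201   66   49   52 1968] [440.38160569  91.6976626 ]
[619.  56.] ((53.586883544921875, 49.83481216430664), 87.07563018798828)
slab [[ 0.364   0.1138  0.09  ]
 [ 0.6738  0.1395  0.09  ]
 [ 0.7044 -0.1337  0.09  ]
 [ 0.3851 -0.1571  0.09  ]]
cup rim [[ 0.6139 -0.0416  0.148 ]] scraps top: [[0.441 0.061 0.116]
 [0.517 0.068 0.116]
 [0.61  0.054 0.116]]
```

Request:
apply_moves(series="0 0 0 0.3 0.1 0.4 0;0 0 0 0.3 0.1 0.4 0;0 0 0 0.3 0.1 0.4 1;0 0 0 0.3 0.1 0.4 1;0 0 0 0.3 0.1 0.4 1;0 0 0 0.3 0.1 0.4 1;0 0 0 0.3 0.1 0.4 1;0 0 0 0.3 0.1 0.4 1;0 0 0 0.3 0.1 0.4 1;0 0 0 0.3 0.1 0.4 1", grip_force=20)

```text
clock: 3.15
eef_pos: [0.4529, -0.0644, 0.1449]
ee_rot: [2.13, 2.309, 0.0]
contact_force: [1.0, 0.2, 0.4]
width: 0.514
```

```bash
python3 -c "
from h import *
plan((.4528,-.0655,.23),(.4442,.3175,.23),(.4442,.3175,.07))"
```

```text
now [ 0.4529 -0.0644  0.1449] turn [0.01 0.   0.03] F [1.  0.2 0.4] w 0.514 t 3.15
(0.4528, -0.0655, 0.23) shift cm [-0.11 -0.01 -8.51]
(0.4442, 0.3175, 0.23) shift cm [38.13  2.22 -8.51]
(0.4442, 0.3175, 0.07) shift cm [38.13  2.22  7.49]
```

Request:
apply_moves(series="0 0 0 0 0 -2 1;0 0 0 0 0 -5 1;0 0 0 0 0 -8 1;0 0 0 1 0.2 -9 1;0 0 0 4 0.5 -9 1;0 0 0 8 0.7 -9 1;0 0 0 12 0.9 -9 1;0 0 0 16 1.2 -9 1;0 0 0 20 1.5 -9 1;0 0 0 23 1.8 -9 1;0 0 0 24 2 -9 1;0 0 0 24 2 -9 1")

```text
clock: 4.35
eef_pos: [0.4528, 0.1775, 0.234]
ee_rot: [-2.126, -2.312, 0.002]
contact_force: [-0.4, 0.5, -1.8]
width: 0.514
```

```bash
python3 -c "
from h import *
import pickle
plan((.4442,.3175,.23))
c=cam('wrist');save(c,'w2.png');pickle.dump(c,open('w2.pkl','wb'))
print(proj(c,[.4442,.3175,.045]),proj(c,[.4927,.3035,.045]))"
```

```text
now [0.4528 0.1775 0.234 ] turn [-0.07  0.02  0.18] F [-0.4  0.5 -1.8] w 0.514 t 4.35
(0.4442, 0.3175, 0.23) shift cm [14.02  0.31  0.39]
[[279.95946995  65.99611901]] [[322.60384661  83.64444712]]
```

View pics/w2.png

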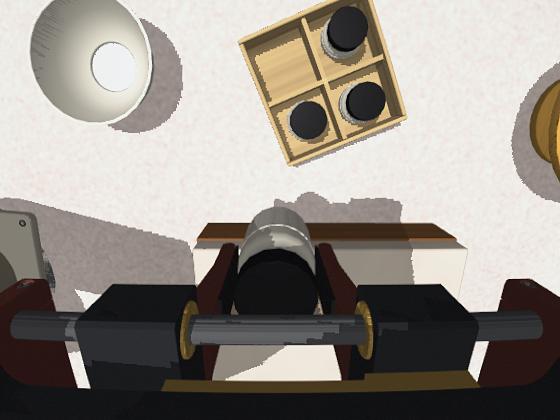

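The free cell has its outer rim corner at (239,41), the centre junction near (325,81), and the other outer corners at (289,165) and (406,117). The jar is held upright, and the bowl is on the left at (90,60).

```bash
python3 -c "
from h import *
import pickle
c=pickle.load(open('w2.pkl','rb'))
p=onz(c,[[239,41],[289,165],[406,117],[325,81]],.045)[:,:2]
print(p.round(4)); ctr=(p[0]+p[2])/2; print('ctr',ctr,'cell',ctr+(p[0]-ctr)*35.5/74, np.linalg.norm(p[0]-p[1]),np.linalg.norm(p[2]-p[1]))
# two-view height of crate corners: wrist + top
T=pickle.load(open('top.pkl','rb'))
t=lambda x,y:(110+x/2,115+y/2)
for a,b in [((239,41),(80,305)),((289,165),(204,243)),((406,117),(143,123))]: print(tri(T,t(*b),c,a))
print('floor two-view: cell floor corner');print('bowl top',tri(T,(157,345),c,(90,62)))
"
```

```text
[[0.3983 0.339 ]
 [0.4642 0.2107]
 [0.5923 0.2772]
 [0.495  0.3065]]
ctr [0.49530492 0.30808182] cell [0.44875338 0.32291882] 0.14422692055084976 0.14435171978767575
(array([0.39667526, 0.33903489, 0.02848822]), np.float64(0.007647365112440357))
(array([0.46533545, 0.20739579, 0.01832568]), np.float64(0.00048347479104631966))
(array([0.59198002, 0.27558278, 0.04129552]), np.float64(0.004967265877803902))
floor two-view: cell floor corner
bowl top (array([0.24050864, 0.3064107 , 0.05726259]), np.float64(0.0010836287858762476))
```

Request:
apply_moves(series="0 0 0 2 0.5 0 1;0 0 0 5 0.5 0 1;0 0 0 9 0.5 0 1;0 0 0 12 0.5 1 1;0 0 0 14 0.5 3 1;0 0 0 14.3 0.5 6 1;0 0 0 14.3 0.5 9 1;0 0 0 14.3 0.5 9.4 1;0 0 0 14.3 0.5 9.4 1;0 0 0 14.3 0.5 9.4 1")

```text
clock: 5.4
eef_pos: [0.4478, 0.3191, 0.1421]
ee_rot: [2.131, 2.308, 0.002]
contact_force: [-0.1, 0.6, -2.2]
width: 0.511
```

```bash
python3 -c "
from h import *
import pickle
plan((.4465,.320,.09))
w=cam('wrist');s=cam('scene');t=cam('top')
pickle.dump((w,s,t),open('hov.pkl','wb'))
rz=lambda a,f:cv2.resize(a,None,fx=f,fy=f,interpolation=cv2.INTER_CUBIC)
a=rz(s['color'][180:290,350:450],4)  # 440x400
b=rz(w['color'][100:320,180:380],2)
im=np.hstack([a,b[:440]]);print(im.shape)
cv2.imwrite('pics/hov.png',im[:,:,::-1])"
```

```text
now [0.4478 0.3191 0.1421] turn [ 0.08 -0.04 -0.04] F [-0.1  0.6 -2.2] w 0.511 t 5.4
(0.4465, 0.32, 0.09) shift cm [ 0.1  -0.13  5.21]
(440, 800, 3)
```

View pics/hov.png

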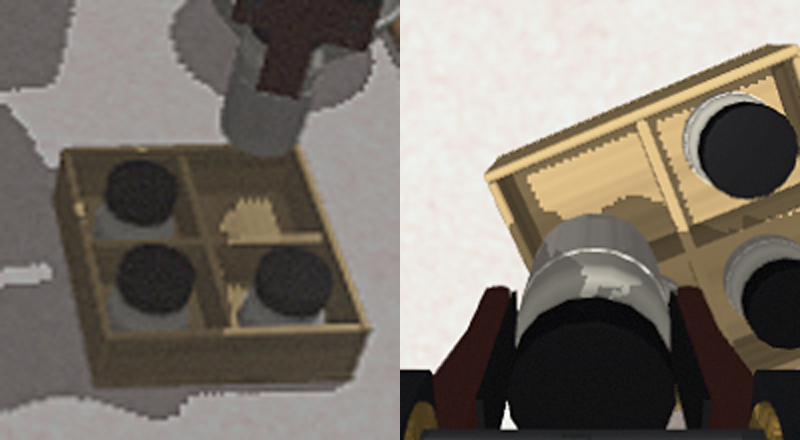

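```bash
python3 -c "
from h import *
import pickle
w,s,t=pickle.load(open('hov.pkl','rb'))
f=lambda x,y:((x-400)/2+180,y/2+100)
p=onz(w,[f(490,175),f(644,120),f(690,232),f(776,46)],.045)[:,:2];print(p.round(4))
u=(p[3]-p[0]);u/=np.linalg.norm(u);v=np.array([u[1],-u[0]]);print(u,v,'cell from corner',p[0]+.0385*(u+v),'from top junction',p[1]-.0355*u+.0385*v,'from centre',p[2]-.0355*(u-v)*1-.071*v)
j=onz(w,[f(600,213)],.0871);print('jar far edge',j,'expect y',.3191+.023)
g=lambda x,y:(350+x/4,180+y/4)
q=onz(s,[g(62,150),g(298,148),g(370,328),g(205,240)],.045)[:,:2];print(q.round(4),'ctr',(q[0]+q[2])/2)
print('jar base centre in scene expected px',(proj(s,[.4478,.3191,.0871])-[350,180])*4)
"
```

```text
[[0.3999 0.3397]
 [0.4657 0.3693]
 [0.492  0.3204]
 [0.5183 0.4049]]
[0.87565823 0.48293133] [ 0.48293133 -0.87565823] cell from corner [0.45219155 0.32454453] from top junction [0.45323777 0.31843009] from centre [0.44378635 0.33429837]
jar far edge [[0.44866377 0.33753307 0.0871    ]] expect y 0.3421
[[0.4654 0.2105]
 [0.4015 0.3402]
 [0.526  0.4062]
 [0.5007 0.3074]] ctr [0.49570122 0.30837044]
jar base centre in scene expected px [[261.34227712 134.87595494]]
```

Request:
apply_moves(series="0 0 0 0.6 0.2 0 1;0 0 0 0.6 0.2 0 1;0 0 0 0.6 0.2 0 1;0 0 0 0.6 0.2 1 1;0 0 0 0.6 0.2 2.5 1;0 0 0 0.6 0.2 4 1;0 0 0 0.6 0.2 5 1;0 0 0 0.6 0.2 5.8 1;0 0 0 0.6 0.2 6.2 1;0 0 0 0.6 0.2 6.2 1")

```text
clock: 6.55
eef_pos: [0.4481, 0.3254, 0.0783]
ee_rot: [-2.13, -2.309, 0.001]
contact_force: [0.0, 0.1, -0.1]
width: 0.51
```

```bash
python3 -c "
from h import *
plan((.449,.325,.06))
s=cam('scene');w=cam('wrist')
rz=lambda a,f:cv2.resize(a,None,fx=f,fy=f,interpolation=cv2.INTER_CUBIC)
im=np.hstack([rz(s['color'][180:290,350:450],4),rz(w['color'][100:320,180:380],2)])
cv2.imwrite('pics/hov2.png',im[:,:,::-1])"
```

```text
now [0.4481 0.3254 0.0783] turn [-0.04  0.02  0.03] F [ 0.   0.1 -0.1] w 0.51 t 6.55
(0.449, 0.325, 0.06) shift cm [-0.04  0.09  1.83]
```

View pics/hov2.png

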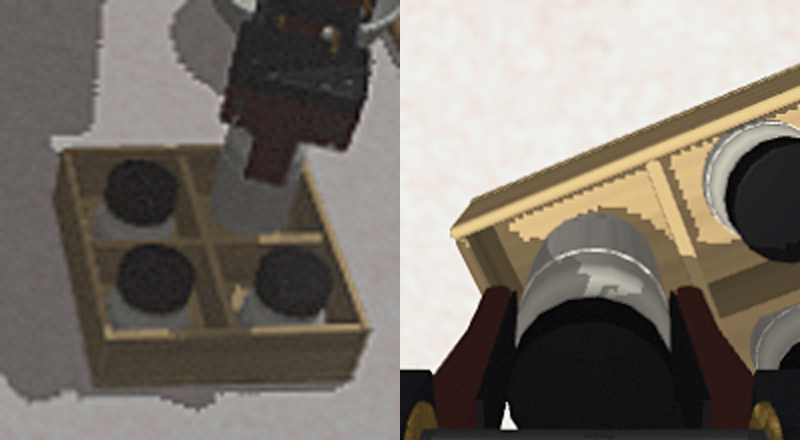

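The jar bottom is inside the free cell, clear of the walls in both views, and it hasn't moved in the grip: its edge is still at (600,213) in the wrist crop. I'll lower it slowly and watch the force.

Request:
apply_moves(series="0 0 0 0 0 0.2 1;0 0 0 0 0 0.4 1;0 0 0 0 0 0.6 1;0 0 0 0 0 0.8 1;0 0 0 0 0 0.8 1;0 0 0 0 0 0.8 1")

```text
clock: 7.25
eef_pos: [0.4482, 0.3255, 0.0708]
ee_rot: [-2.13, -2.309, 0.0]
contact_force: [0.2, 0.4, -1.2]
width: 0.515
```

Request:
apply_moves(series="0 0 0 0 0 0.3 1;0 0 0 0 0 0.6 1;0 0 0 0 0 0.8 1;0 0 0 0 0 0.9 1;0 0 0 0 0 0.9 1;0 0 0 0 0 0.9 1")

```text
clock: 7.85
eef_pos: [0.4483, 0.3255, 0.0618]
ee_rot: [-2.13, -2.309, 0.0]
contact_force: [0.4, 0.3, -1.4]
width: 0.506
```

Request:
apply_moves(series="0 0 0 0 0 0.1 1;0 0 0 0 0 0.15 1;0 0 0 0 0 0.2 1;0 0 0 0 0 0.2 1;0 0 0 0 0 0.2 1")

```text
clock: 8.35
eef_pos: [0.4483, 0.3256, 0.0599]
ee_rot: [2.13, 2.309, 0.0]
contact_force: [0.2, 0.5, -0.6]
width: 0.512
```

Request:
apply_moves(series="0 0 0 0 0 0.05 1;0 0 0 0 0 0.1 1;0 0 0 0 0 0.1 1;0 0 0 0 0 0.1 1")

```text
clock: 8.75
eef_pos: [0.4485, 0.3258, 0.0597]
ee_rot: [2.13, 2.309, 0.001]
contact_force: [-1.5, -0.9, 8.2]
width: 0.511
```

Request:
apply_moves(series="0 0 0 0 0 -0.05 1;0 0 0 0 0 -0.05 0.3;0 0 0 0 0 -0.05 0.2;0 0 0 0 0 -0.05 0.1;0 0 0 0 0 -0.05 0;0 0 0 0 0 -0.05 0;0 0 0 0 0 -0.05 0;0 0 0 0 0 -0.05 0;0 0 0 0 0 -2 0;0 0 0 0 0 -6 0;0 0 0 0 0 -11 0;0 0 0 0 0 -16 0")

```text
clock: 9.95
eef_pos: [0.4478, 0.3252, 0.2202]
ee_rot: [-2.13, -2.309, 0.002]
contact_force: [1.1, 1.4, -0.3]
width: 1.0
```

```bash
python3 -c "
from h import *
plan((.4485,.3258,.22))
s=cam('scene');t=cam('top')
rz=lambda a,f:cv2.resize(a,None,fx=f,fy=f,interpolation=cv2.INTER_CUBIC)
im=np.hstack([rz(s['color'][180:290,350:450],4),rz(t['color'][115:225,230:330],4)])
cv2.imwrite('pics/rel.png',im[:,:,::-1])
g=s['color'].astype(int);m=(g.max(2)<45).astype(np.uint8);m[:,:350]=0;m[:,450:]=0;m[:150]=0;m[300:]=0
n,l,st,ce=cv2.connectedComponentsWithStats(m);print([(st[i].tolist(),ce[i].round(1)) for i in range(1,n) if st[i,4]>20])
print('lid expected',proj(s,[.4485,.3258,.097]))
"
```

```text
now [0.4478 0.3252 0.2202] turn [-0.07  0.04  0.03] F [ 1.1  1.4 -0.3] w 1.0 t 9.95
(0.4485, 0.3258, 0.22) shift cm [0.06 0.08 0.02]
[([408, 205, 18, 17, 169], array([416. , 213.2])), ([376, 220, 18, 16, 215], array([385. , 227.7])), ([379, 241, 20, 18, 260], array([388.5, 249.3])), ([414, 242, 19, 17, 126], array([421. , 251.1]))]
lid expected [[419.07259734 211.62997031]]
```

View pics/rel.png

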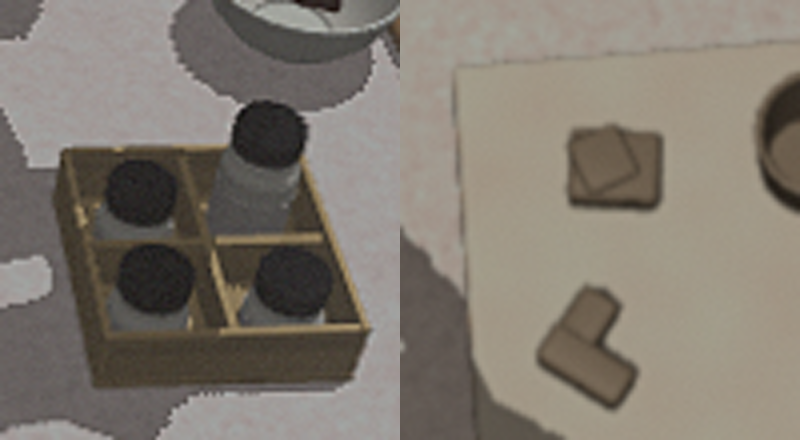

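The jar stands in its cell with its lid at about (269,135), leaning the same way as the short jars, so that's just perspective. The slab still holds the L corner, with its vertex facing away from the bin, and the block. Next is the corner scrap: I put the open fingers behind it at slab coordinates x'=−0.002, y'=0.128.

Request:
apply_moves(series="0 0 0 -5 1.5 0 0.8;0 0 0 -10 3 0 0.8;0 0 0 -15 4.5 1 0.8;0 0 0 -19 5.3 2 0.8;0 0 0 -21 5.3 5 0.8;0 0 0 -21 5.3 7 0.8;0 0 0 -21 5.3 8 0.8;0 0 0 -21 5.3 8 0.8;0 0 0 -21 5.3 8 0.8")

```text
clock: 10.95
eef_pos: [0.5183, 0.1211, 0.1392]
ee_rot: [2.129, 2.31, 0.0]
contact_force: [0.3, -1.2, 0.3]
width: 0.224
```

```bash
cat >> h.py <<'E'
C=np.array([.530,-.0094]);EX=np.array([.9968,.0802]);EY=np.array([-.0802,.9968])
def sl(p): d=np.asarray(p)[...,:2]-C; return np.stack([d@EX,d@EY],-1)
E
cat > k.py <<'E'
from h import *
def scraps(T,z=.105,save_=None):
    # clay: darker than slab inside slab region
    cor=[C+a*EX*.155+b*EY*.135 for a,b in((-1,-1),(1,-1),(1,1),(-1,1))]
    m=np.zeros((420,560),np.uint8);cv2.fillPoly(m,[proj(T,[[*c,.09] for c in cor]).astype(np.int32)],1)
    g=T['color'].astype(int); d=((g[:,:,0]<135)&(g[:,:,0]-g[:,:,2]>12)).astype(np.uint8)*m
    n,l,st,ce=cv2.connectedComponentsWithStats(d)
    for i in range(1,n):
        if st[i,4]<100: continue
        q=sl(onz(T,np.argwhere(l==i)[:,::-1],z))*1000
        print(st[i].tolist(),'ctr',q.mean(0).round(),'x',q[:,0].min().round(),q[:,0].max().round(),'y',q[:,1].min().round(),q[:,1].max().round())
if __name__=='__main__':
    s=bot.sense();print(s['clock'],'slab xy',sl(s['eef_pos']).round(4),s['eef_pos'][2].round(4),np.round(s['contact_force'],1),s['width'])
    scraps(cam('top'))
E
python3 k.py; python3 -c "
from h import *;import pickle;from k import scraps
print('before');scraps(pickle.load(open('top.pkl','rb')))"
```

```text
10.95 slab xy [-0.0012  0.131 ] 0.1392 [ 0.3 -1.2  0.3] 0.22371024750778132
[246, 129, 42, 83, 1278] ctr [61. 99.] x -20.0 152.0 y 60.0 136.0
[270, 129, 108, 149, 6635] ctr [-32.  -8.] x -155.0 151.0 y -104.0 82.0
[318, 132, 34, 37, 950] ctr [ 99. -45.] x 60.0 136.0 y -79.0 -12.0
[248, 197, 67, 87, 3488] ctr [-91.  90.] x -156.0 14.0 y 18.0 137.0
before
[318, 132, 35, 37, 950] ctr [ 99. -45.] x 60.0 136.0 y -81.0 -11.0
[271, 145, 25, 24, 524] ctr [91. 59.] x 66.0 115.0 y 34.0 85.0
[264, 185, 26, 34, 526] ctr [-0. 79.] x -33.0 34.0 y 56.0 105.0
[334, 217, 30, 34, 179] ctr [-68. -58.] x -105.0 -41.0 y -85.0 -26.0
[269, 227, 26, 35, 558] ctr [-84.  76.] x -117.0 -50.0 y 52.0 99.0
```

Request:
apply_moves(series="0 0 0 0 0 2 0.8;0 0 0 0 0 4 0.8;0 0 0 0 0 4.2 0.8;0 0 0 -1 0 4.2 0.8;0 0 0 -2 0 4.2 0.8;0 0 0 -3 0 4.2 0.8;0 0 0 -4.5 0 4.2 0.8;0 0 0 -6 0 4.2 0.8;0 0 0 -7.5 0 4.2 0.8;0 0 0 -9 0 4.2 0.8;0 0 0 -10.5 0 4.2 0.8;0 0 0 -12 0 4.2 0.8")

```text
clock: 12.2
eef_pos: [0.5278, -0.0005, 0.0968]
ee_rot: [-2.13, -2.309, 0.0]
contact_force: [0.2, 0.5, 1.4]
width: 0.198
```

Request:
apply_moves(series="0 0 0 -1.5 0 0 0.8;0 0 0 -3 0 0 0.8;0 0 0 -4.5 0 0 0.8;0 0 0 -6 0 0 0.8;0 0 0 -7.5 0 0 0.8;0 0 0 -9 0 0 0.8;0 0 0 -10.5 0 0 0.8;0 0 0 -12 0 0 0.8;0 0 0 -13.5 0 0 0.8;0 0 0 -15 0 0 0.8;0 0 0 -16.5 0 0 0.8;0 0 0 -18 0 0 0.8")

```text
clock: 13.4
eef_pos: [0.5423, -0.1798, 0.0968]
ee_rot: [-2.13, -2.309, 0.0]
contact_force: [0.0, 0.3, 0.1]
width: 0.199
```

```bash
python3 -c "
from h import *
s=bot.sense();print(s['clock'],'slab xy',sl(s['eef_pos']).round(4),s['eef_pos'][2].round(4),np.round(s['contact_force'],1))
a=cam('wrist');b=cam('top')
im=np.hstack([a['color'][:,60:480][:400],cv2.resize(b['color'][110:290,230:480],None,fx=1.5,fy=1.5)[:270].repeat(1,0) if 0 else cv2.copyMakeBorder(cv2.resize(b['color'][110:290,230:480],None,fx=1.5,fy=1.5),0,130,0,0,cv2.BORDER_CONSTANT)])
cv2.imwrite('pics/p1.png',im[:,:,::-1]);print(im.shape)"
```

```text
13.4 slab xy [-0.0014 -0.1709] 0.0968 [0.  0.3 0.1]
(400, 795, 3)
```

View pics/p1.png

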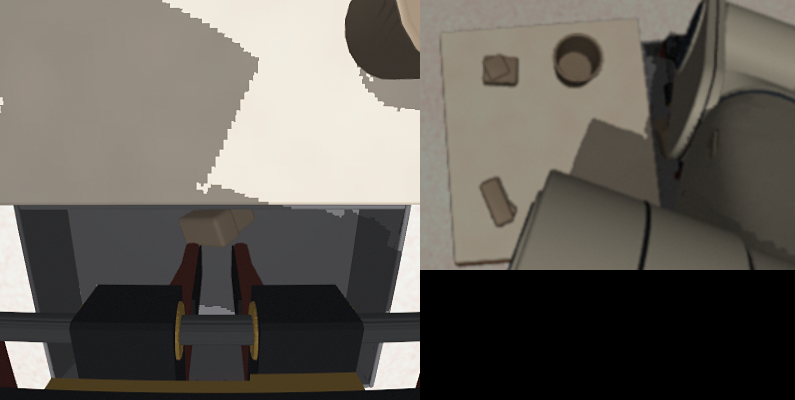

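The corner scrap lies in the bin, seen just beyond the edge at (215,225). The block, strip and cup haven't moved. Next is the strip, with a wider finger spread.

Request:
apply_moves(series="0 0 0 0 0 -4 0.8;0 0 0 4 -1 -7 0.7;0 0 0 9 -3 -7 0.6;0 0 0 14 -5 -7 0.6;0 0 0 19 -7 -7 0.6;0 0 0 24 -8.3 -7 0.6;0 0 0 28 -8.3 -7 0.6;0 0 0 30 -8.3 -6 0.6;0 0 0 30.2 -8.3 -4 0.6;0 0 0 30.2 -8.3 -2 0.6;0 0 0 30.2 -8.3 0 0.6;0 0 0 30.2 -8.3 0 0.6")

```text
clock: 14.7
eef_pos: [0.4332, 0.1158, 0.0951]
ee_rot: [-2.127, -2.308, 0.006]
contact_force: [-0.0, -0.0, 0.7]
width: 0.398
```

Request:
apply_moves(series="0 0 0 -1 0 0 0.6;0 0 0 -2 0 0 0.6;0 0 0 -3 0 0 0.6;0 0 0 -4 0 0 0.6;0 0 0 -5 0 0 0.6;0 0 0 -6.5 0 0 0.6;0 0 0 -8 0 0 0.6;0 0 0 -9.5 0 0 0.6;0 0 0 -11 0 0 0.6;0 0 0 -12.5 0 0 0.6;0 0 0 -14 0 0 0.6;0 0 0 -15.5 0 0 0.6")

```text
clock: 15.9
eef_pos: [0.4476, -0.04, 0.0971]
ee_rot: [2.13, 2.309, 0.0]
contact_force: [0.5, 0.2, 0.0]
width: 0.401
```

```bash
python3 -c "
from h import *
s=bot.sense();print(s['clock'],'slab xy',sl(s['eef_pos']).round(4),s['eef_pos'][2].round(4),np.round(s['contact_force'],1),s['width'])
c=cam('scene');g=c['color'].astype(int)
save(c,'mid.png')
cor=[C+a*EX*.15+b*EY*.13 for a,b in((-1,-1),(1,-1),(1,1),(-1,1))]
print(np.round(proj(c,[[*p,.09] for p in cor])))
"
```

```text
15.9 slab xy [-0.0846 -0.0239] 0.0971 [0.5 0.2 0. ] 0.4007537309975715
[[249. 149.]
 [191. 221.]
 [301. 253.]
 [341. 169.]]
```

Request:
apply_moves(series="0 0 0 -1.5 0 0 0.6;0 0 0 -3 0 0 0.6;0 0 0 -4.5 0 0 0.6;0 0 0 -6 0 0 0.6;0 0 0 -7.5 0 0 0.6;0 0 0 -9 0 0 0.6;0 0 0 -10.5 0 0 0.6;0 0 0 -12 0 0 0.6;0 0 0 -13.5 0 0 0.6;0 0 0 -15 0 0 0.6;0 0 0 -15 0 0 0.6")

```text
clock: 17.05
eef_pos: [0.4603, -0.1901, 0.0969]
ee_rot: [2.131, 2.307, 0.0]
contact_force: [0.4, -0.5, -0.2]
width: 0.396
```

```bash
python3 -c "
from h import *
s=bot.sense();print(s['clock'],'slab xy',sl(s['eef_pos']).round(4),s['eef_pos'][2].round(4),np.round(s['contact_force'],1),s['width'])
a=cam('wrist');b=cam('scene')
im=np.hstack([a['color'][:400,80:480],cv2.resize(b['color'][120:260,160:360],None,fx=2,fy=2)[:,:400]] if 0 else [a['color'][:400,80:480],cv2.copyMakeBorder(cv2.resize(b['color'][120:260,160:360],None,fx=2,fy=2),0,120,0,0,cv2.BORDER_CONSTANT)])
cv2.imwrite('pics/p2.png',im[:,:,::-1]);print(im.shape)"
```

```text
17.05 slab xy [-0.084  -0.1745] 0.0969 [ 0.4 -0.5 -0.2] 0.39581021121559395
(400, 800, 3)
```

View pics/p2.png

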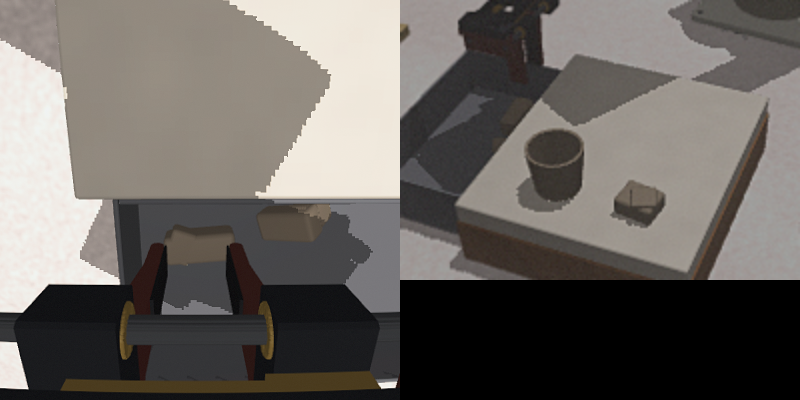

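The strip and corner are both in the bin, and the block and cup stand untouched. I now turn the jaws 90° and go to the block's +x' side, so I can push it sideways out of line with the cup.

Request:
apply_moves(series="0 0 0 0 0 -4 0.6;0 0 0 0 0 -8 0.6;0 0 8 1 0 -11 0.84;0 0 16 4 3 -11 0.84;0 0 24 7 6 -11 0.84;0 0 32 10 9 -11 0.84;0 0 40 13 12 -11 0.84;0 0 48 16 15 -11 0.84;0 0 56 19 18 -11 0.84;0 0 64 22 21 -11 0.84;0 0 72 23.3 22 -11 0.84;0 0 80 23.3 22 -11 0.84")

```text
clock: 18.35
eef_pos: [0.6609, 0.0651, 0.2063]
ee_rot: [-3.116, -0.396, 0.0]
contact_force: [-0.5, -0.1, -0.1]
width: 0.16
```

```bash
python3 -c "
from h import *
plan((*(C+.136*EX+.059*EY),.205),yaw=4.6)
s=bot.sense();print(sl(s['eef_pos']))
c=cam('wrist');import pickle;pickle.dump(c,open('w3.pkl','wb'))
g=c['color'].astype(int)
print('block px expected',proj(c,[*(C+.091*EX+.059*EY),.116]),'cup',proj(c,[.616,-.043,.148]))
"
```

```text
now [0.6609 0.0651 0.2063] turn [-0.03  0.01  9.9 ] F [-0.5 -0.1 -0.1] w 0.16 t 18.35
(np.float64(0.6608330000000001), np.float64(0.0603184), 0.205) shift cm [-0.13  0.46  0.13]
[0.13646476 0.06375138]
block px expected [[273.39603488 261.34924838]] cup [[384.78620273 303.58126299]]
```

Request:
apply_moves(series="0 0 8 -0.1 0.5 0 0.84;0 0 10 -0.1 0.5 0 0.84;0 0 10 -0.1 0.5 3 0.84;0 0 10 -0.1 0.5 6 0.84;0 0 10 -0.1 0.5 9 0.84;0 0 10 -0.1 0.5 10.5 0.84;0 0 10 -0.1 0.5 10.9 0.84;0 0 10 -0.1 0.5 10.9 0.84")

```text
clock: 19.2
eef_pos: [0.6605, 0.0568, 0.0979]
ee_rot: [-3.139, -0.128, 0.001]
contact_force: [1.2, 0.4, 1.4]
width: 0.158
```

```bash
python3 -c "
from h import *
plan((*(C+.015*EX+.059*EY),.097),yaw=4.6)
s=bot.sense();print(sl(s['eef_pos']))"
```

```text
now [0.6605 0.0568 0.0979] turn [-0.    0.02  0.09] F [1.2 0.4 1.4] w 0.158 t 19.2
(np.float64(0.5402202), np.float64(0.0506142), 0.097) shift cm [-12.04  -0.36   0.1 ]
[0.1353968  0.05555749]
```

Request:
apply_moves(series="0 0 0 0 -0.35 0.1 0.84;0 0 0 -1 -0.35 0.1 0.84;0 0 0 -2 -0.35 0.1 0.84;0 0 0 -3 -0.35 0.1 0.84;0 0 0 -4.5 -0.35 0.1 0.84;0 0 0 -6 -0.35 0.1 0.84;0 0 0 -7.5 -0.35 0.1 0.84;0 0 0 -9 -0.35 0.1 0.84;0 0 0 -10.5 -0.35 0.1 0.84;0 0 0 -11.5 -0.35 0.1 0.84;0 0 0 -12 -0.35 0.1 0.84;0 0 0 -12 -0.35 0.1 0.84")

```text
clock: 20.4
eef_pos: [0.5401, 0.0504, 0.0971]
ee_rot: [3.139, 0.127, -0.0]
contact_force: [0.2, -0.4, 1.2]
width: 0.162
```

Request:
apply_moves(series="0 0 0 1.5 0 0 0.8;0 0 0 2.5 0 -3 0.8;0 0 -8 2.5 0 -7 0.8;0 0 -16 2.5 -2 -10 0.8;0 0 -24 1.5 -4 -10 0.8;0 0 -32 0 -6 -10 0.8;0 0 -40 -2 -7 -10 0.8;0 0 -48 -3 -7 -10 0.8;0 0 -56 -3 -7 -10 0.8;0 0 -64 -3 -7 -10 0.8;0 0 -72 -3 -7 -10 0.8;0 0 -80 -3 -7 -10 0.8")

```text
clock: 21.6
eef_pos: [0.5057, 0.118, 0.197]
ee_rot: [2.317, 2.122, 0.001]
contact_force: [-0.6, 0.0, -0.8]
width: 0.199
```

```bash
cat > b.py <<'E'
from h import *
import pickle
s=bot.sense();print(s['clock'],sl(s['eef_pos']).round(4),s['eef_pos'][2])
plan((*(C-.014*EX+.128*EY),.097))
for n in('scene','top'):
    c=cam(n);pickle.dump(c,open('b'+n+'.pkl','wb'))
    cor=[C+a*EX*.155+b*EY*.135 for a,b in((-1,-1),(1,-1),(1,1),(-1,1))]
    m=np.zeros((420,560),np.uint8);cv2.fillPoly(m,[proj(c,[[*p,.09] for p in cor]).astype(np.int32)],1)
    hs=cv2.cvtColor(c['color'],cv2.COLOR_RGB2HSV).astype(int);g=c['color'].astype(int)
    d=((hs[:,:,1]>45)&(g[:,:,0]<140)&(g[:,:,0]>40)).astype(np.uint8)*m
    k,l,st,ce=cv2.connectedComponentsWithStats(d)
    for i in range(1,k):
        if st[i,4]>100: print(n,st[i].tolist(),'slab ctr',sl(onz(c,[ce[i]],.11)).round(3))
E
python3 b.py
```

```text
21.6 [-0.014  0.129] 0.19702146192819295
now [0.5057 0.118  0.197 ] turn [ 0.03 -0.01 -9.63] F [-0.6  0.  -0.8] w 0.199 t 21.6
(np.float64(0.5057792), np.float64(0.1170676), 0.097) shift cm [-0.09  0.01 10.  ]
scene [285, 182, 22, 17, 179] slab ctr [[-0.011  0.058]]
scene [222, 184, 30, 37, 419] slab ctr [[ 0.072 -0.053]]
top [318, 132, 35, 37, 947] slab ctr [[ 0.098 -0.044]]
top [284, 135, 63, 135, 1537] slab ctr [[0.011 0.012]]
top [315, 226, 67, 52, 776] slab ctr [[-0.126 -0.047]]
```

The scene view puts the block at slab coordinates (−0.011, 0.058), well clear of the cup. Next: push it off.

Request:
apply_moves(series="0 0 -8 0 0.2 0 0.8;0 0 -9.6 0 0.2 2 0.8;0 0 -9.6 0 0.2 5 0.8;0 0 -9.6 0 0.2 8 0.8;0 0 -9.6 0 0.2 9.7 0.8;0 0 -9.6 0 0.2 10 0.8;0 0 -9.6 0 0.2 10 0.8")

```text
clock: 22.4
eef_pos: [0.5072, 0.1176, 0.0966]
ee_rot: [-2.14, -2.299, 0.001]
contact_force: [0.1, -0.0, 0.6]
width: 0.199
```

Request:
apply_moves(series="0 0 0 -1 0 0 0.8;0 0 0 -2 0 0 0.8;0 0 0 -3 0 0 0.8;0 0 0 -4 0 0 0.8;0 0 0 -5 0 0 0.8;0 0 0 -6 0 0 0.8;0 0 0 -7.5 0 0 0.8;0 0 0 -9 0 0 0.8;0 0 0 -10.5 0 0 0.8;0 0 0 -12 0 0 0.8;0 0 0 -13.5 0 0 0.8;0 0 0 -13.5 0 0 0.8")

```text
clock: 23.6
eef_pos: [0.5172, -0.0189, 0.0968]
ee_rot: [2.14, 2.3, -0.0]
contact_force: [-0.9, -0.1, 0.3]
width: 0.197
```

```bash
python3 b.py
```

```text
23.6 [-0.0135 -0.0085] 0.0968120600034939
now [ 0.5172 -0.0189  0.0968] turn [ 0.01  0.02 -0.49] F [-0.9 -0.1  0.3] w 0.197 t 23.6
(np.float64(0.5057792), np.float64(0.1170676), 0.097) shift cm [13.64 -0.17 -0.02]
scene [222, 166, 51, 55, 923] slab ctr [[ 0.032 -0.047]]
```

Request:
apply_moves(series="0 0 0 -1.5 0 0 0.8;0 0 0 -3 0 0 0.8;0 0 0 -4.5 0 0 0.8;0 0 0 -6 0 0 0.8;0 0 0 -7.5 0 0 0.8;0 0 0 -9 0 0 0.8;0 0 0 -10.5 0 0 0.8;0 0 0 -12 0 0 0.8;0 0 0 -13.5 0 0 0.8;0 0 0 -15 0 0 0.8;0 0 0 -16.5 0 0 0.8;0 0 0 -16.5 0 0 0.8")

```text
clock: 24.9
eef_pos: [0.5296, -0.1835, 0.0969]
ee_rot: [2.139, 2.299, 0.0]
contact_force: [0.5, 1.1, -0.6]
width: 0.2
```

Request:
apply_moves(series="0 0 0 0 0 -4 0.8;0 0 0 0 0 -8 0.8;0 0 0 -3 0 -12 0.8;0 0 0 -6 -1 -15 0.8;0 0 0 -10 -3 -16 0.8;0 0 0 -14 -7 -16 0.8;0 0 0 -18 -11 -16 0.8;0 0 0 -22 -15 -16 0.8;0 0 0 -26 -19 -16 0.8;0 0 0 -28 -22 -16 0.8;0 0 0 -28 -22 -16 0.8")

```text
clock: 26.0
eef_pos: [0.3274, -0.4793, 0.2568]
ee_rot: [-2.142, -2.298, 0.001]
contact_force: [0.0, 0.1, -0.4]
width: 0.199
```

```bash
python3 -c "
from h import *
s=bot.sense();print(s['clock'],s['eef_pos'],s['contact_force'])
t=cam('top');b=cam('scene')
im=np.vstack([np.hstack([cv2.resize(t['color'][110:300,110:480],(780,400))[:, :400],cv2.resize(t['color'][110:300,110:480],(780,400))[:,380:780]]) if 0 else cv2.resize(t['color'][115:290,110:480],(634,300)),cv2.resize(b['color'][125:275,130:447],(634,300))])
cv2.imwrite('pics/fin.png',im[:,:,::-1])
print('jar lid axis px',proj(b,[[.448,.325,.097],[.448,.325,.005]]),'cup',proj(t,[.6165,-.043,.148]))"
```

```text
26.0 [ 0.32738759 -0.47932638  0.25676052] [ 0.04263896  0.08028553 -0.39537528]
jar lid axis px [[418.77278004 211.38924942]
 [410.64417451 239.04107072]] cup [[335.16033721 150.36277447]]
```

View pics/fin.png

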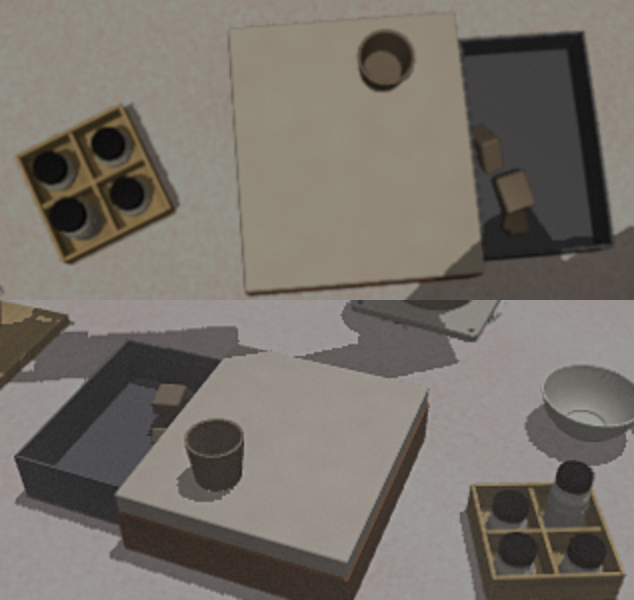

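```bash
python3 -c "
from h import *
from k import scraps
scraps(cam('top'));print(bot.hand_in())"
```

```text
[318, 132, 35, 37, 966] ctr [ 99. -45.] x 60.0 136.0 y -81.0 -11.0
[369, 255, 23, 20, 235] ctr [-143. -116.] x -155.0 -121.0 y -132.0 -88.0
the job is handed in; nothing more can be done
None
```

The job is done and handed in at about 26 s of the 72 s allowed; the hand-in reported no verdict.

- **Jar:** I set it down in the empty cell until the wrist read about 8 N, then let go. The last pictures show it upright in the cell, with the short jars still in theirs.
- **Scraps:** I slid the corner, then the strip, straight off the edge into the bin. I pushed the block sideways clear of the cup first, then slid it off too. The last top view shows all three inside the bin, with the block lying on the strip. The two camera views show nothing else loose.
- **Cup:** it was not touched, and its outline in the top camera image is in the same place as at the start.
- **Last checks:** the slab check found only the cup and one dark patch near the slab's bin-side edge towards the robot. That patch is the arm's shadow in the picture.
- **Disagreements:** the views put the free cell up to about 5 mm apart in x and 8 mm in y. I aimed near the middle, within the roughly 10 mm of play. For two crate rim corners, the wrist-and-top pairing gave heights of 18 and 28 mm against the real 45 mm. I didn't use those and went by the other views and the contact force.

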